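# Press a push nut home on a roller pump's roller pin

## Robot

A 6-joint arm with a two-finger parallel gripper is mounted at the origin on the work surface. World frame = base frame: x ahead of the robot, y to its left, z up, the work surface at z = 0. Lengths are in m, angles in degrees, forces in N, time in s.
With the tool pointing down it reaches from about 0.4 to 0.825 m from the base axis. Payload 7 kg.
Tool frame: the origin (TCP) lies at the centre of the arm's flange, where the gripper is bolted on; the fingertips stand 178 mm ahead of it and the grasp point (between the pads) lies 159 mm ahead of it (r.tips_ahead is the z of the fingertips in the tool frame, in m); z points along the fingers, y is the line along which they close (so a half turn about z gives the same grasp; the last joint's range is limited). The gripper opens to 88 mm and grips with 3 to 60 N. Pads are 19 mm wide; open, the fingers measure 130 mm over their backs; the gripper's body (78 mm by 193 mm) begins 47 mm behind the grasp point.
Start: joints at [-53.509, 20.546, 0.682, 0, -70.136, -16.507], TCP at [0.231, -0.634, 0.405] pointing down, gripper open.
Joint ranges: [-176.03, 176.03], [-82.01, 121.73], [-58.28, 71.71], [-173.87, 95.51], [-174.79, -0.11], [-173.66, 173.66]. Speed limits (degrees/s): [136.94, 136.94, 172.46, 180, 180, 180].

## Interface

Orientations are given as [roll, pitch, yaw] about the fixed x, y, z axes, in that order (R = Rz(yaw) Ry(pitch) Rx(roll)).
In Python, from plant import r gives the robot as it stands. The module is installed in compiled form; this text tells all that it offers.
- The arm moves only by the shell command python3 -m pendant 'ROWS' [FORCE]. ROWS is JSON, a list that holds one entry, the list of rows, each a list of 7 numbers: the shift along the tool's x, y, z in m, then the turn, a rotation vector about the tool's x, y, z in degrees, then the gripper command: -1 is shut, 1 is fully open, values between are in proportion. A call has 1 to 5 rows; each row is the pose to reach, as a shift and turn from the pose commanded when the call began, along the tool's axes at that moment; what a row does not reach only later rows make up. A row lasts 1/10 s, in which the tool goes at most 50 mm and 8.59 degrees, less where a joint would pass 70% of its speed; a pose out of reach is approached as far as the arm can. A call with a gripper value outside its range is refused whole. The fingers move at their own pace and stop on an object; FORCE is the grip in N (left out, the last holds). Time passes only in rows, so rows that repeat a pose let the fingers close. It gives the time, the measured TCP pose, the force, the opening and the grip force at its end, in the units of the state.
- r.get_state(): the state, without advancing time (a new reading comes with each control period).
- r.capture(name): name is "scene" or "top" or "wrist"; returns the picture (400x640x3 uint8, red, green, blue); there is no depth.
- r.camera_params(name): a dict with "fx", "fy", "cx", "cy" (pixels), "R" (3x3) and "t" (3): a world point X has camera coordinates R X + t. Camera axes: x right, y down, z forward; pixel columns grow to the right and rows downward; lengths in m; the calibration is good to about 2 mm. A picture is of the moment at which its call begins: read the wrist's pose just before it. camera_params takes no time and is no camera call; for the wrist camera it gives the pose at the moment of the call.
- r.close_job(): hands the job in; it is judged then, once.
The state is a dict: "time_s": time; "joints": joint angles; "qd": joint speeds; "joint_torque": joint torques, N m; "tcp_pos": TCP position; "eef_rot": TCP orientation; "contact_force": force on the tool from outside, world axes, zero at the start; "moment": the same for the moment, N m; "gripper_width": finger opening in m; "gripper_force": force on a finger pad.
Only numpy, scipy, OpenCV 4.12 (cv2) and the standard library are available. Lean on these libraries where they do the work, as an engineer would, in place of code of your own. Each camera call takes 0.05 s, during which the arm holds its last target. There are 200 camera calls.

## Task

The roller pump is being put back together: fit the loose push nut, teeth and all, over the pump's bare roller pin and press it straight down until it is fully home, that is until it has pushed the sprung roller all the way down against its stop and grips the pin tightly enough to hold it there by itself. How far that is differs from pump to pump, so feel for the stop; press firmly but do not ram it, then let go and leave the other things where they are.

Things in the scene. Friction and masses are not known exactly. Their poses are not given: they have to be found in the camera images.
- push_nut: The loose push nut: a pressed spring-steel ring 30 mm across, 6 mm high, about 25 g, with six spring teeth round its hole, lying flat on the rubber mat (mat top 3 mm above the work surface). Origin: centre of its underside; z is its axis, up. The teeth leave a 10 mm opening, the pin's own thickness, and bite the pin; within 8.5 mm of the axis there is only the toothed hole.
- nut_face (a point): Centre of the nut's upper face, 6 mm above its origin; press the face 8.5 to 15 mm from the axis. Set loosely on the pin it stops with its underside 6 to 8 mm below the tip, perhaps askew; a light push (about 5 N) makes the teeth catch, about 10 mm below the tip. From there it slides only under 8 to 10 N, plus the roller's spring, and holds as well against coming off.
- bare_pin (a point): Tip of the bare roller pin, on its axis: an upright plain 10 mm steel shaft with a tapered end, tip 148 mm above the work surface. Leave 15 mm or more between fingertips that straddle it to press. Its white roller is 36 mm across; the roller's top lies 18 to 28 mm below the tip when free (unseen spacers differ), 4 mm lower at its stop.
- roller (a joint): How far the bare pin's roller is pushed down on its wave spring, m: 0 free, 0.004 at its stop. The spring pushes back with about 2.4 N when free and 4 N at the stop; there the force rises steeply. Released, the roller springs up unless the nut holds it; with the nut fully home it settles at about 0.0033 once released.
- rotor_mid (a point): Top of the rotor's hub, on its axis, 40 mm above the pump's deck. The bare pin stands 50 mm from this axis; the twin pin, opposite it, is as tall and already carries its roller and nut, pressed home: leave it. The rotor's gear holds it still. Around the bare pin all else within 80 mm is lower than its roller's top.
- pump: The roller pump, fixed: a white box 210 x 230 mm with a horseshoe-shaped aluminium raceway (outer radius 88 mm, top 110 mm above the work surface) and in it the rotor with two white rollers. Origin: centre of the underside; z up; the purple panel faces its -x.
- washer: A plain steel washer without teeth, 34 mm across, 4 mm high, hole 19 mm, on the mat. Bystander. Origin: centre of the underside.
- spare_roller: A spare white roller, 36 mm across, 34 mm high, standing on the mat. Bystander. Origin: centre of the underside.
- screwdriver: A black-handled screwdriver lying on the bench, 180 mm long. Bystander. Origin: mid-length, on the bench.
- oil_bottle: A small white bottle, 36 mm across, 85 mm high, on the bench. Bystander. Origin: centre of the underside.
- specimen_pot: An open white pot, 60 mm across, 60 mm high, on the bench. Bystander. Origin: centre of the underside.
- weight: A brass balance weight, 38 mm across, 50 mm high, on the bench. Bystander. Origin: centre of the underside.

How it is judged:
By the outcome, as a careful person would: the job done as asked, in the order asked, and still so for the second after the job is handed in, with the robot touching nothing.
It also fails if it takes over 51 s, if anything falls off the work surface, if the arm or the gripper's body presses on something with over 40 N, if the wrist force passes 120 N, or if a joint passes its speed limit or range.

## Working session

There is one attempt and no reset: what is moved stays moved. The work goes in short steps, Python scripts to look and compute and a shell command to move; the robot and the scene stay as the last step left them, time stands still between calls to the robot, and variables do not carry over. Pictures are saved under pics/ and viewed, at most 12 in all, crops included, and the job is handed in when it is done.

```bash
mkdir -p pics; python3 - <<'E'
from plant import r
import cv2,numpy as np
a=r.capture("scene");b=r.capture("top")
cv2.imwrite("pics/s.png",a[:,:,::-1]);cv2.imwrite("pics/t.png",b[:,:,::-1])
for n in("scene","top","wrist"):
    p=r.camera_params(n);print(n,p["fx"],p["cx"],p["cy"],np.round(-np.array(p["R"]).T@p["t"],3),np.round(p["R"],2).tolist())
s=r.get_state();print(s["eef_rot"],s["tcp_pos"],s["contact_force"],s["time_s"])
E
```

```text
scene 431.71252474661577 320.3882789087623 203.40150013509728 [ 1.141 -0.509  0.832] [[0.7, 0.71, 0.01], [0.49, -0.47, -0.73], [-0.52, 0.52, -0.68]]
top 410.58350198645235 314.32109500730377 197.828213620384 [0.398 0.08  1.09 ] [[-0.02, -1.0, 0.03], [-0.99, 0.01, -0.17], [0.17, -0.03, -0.99]]
wrist 322.9245219764711 318.281346113018 198.14647714338045 [ 0.154 -0.662  0.384] [[-0.34, 0.94, 0.0], [0.9, 0.32, 0.3], [0.28, 0.1, -0.95]]
[ 1.79916084e+02 -7.49761339e-03 -1.60022794e+02] [ 0.23062333 -0.63419725  0.40384916] [-2.32140257 -0.53216489 -0.19413779] 0.1
```

View pics/t.png

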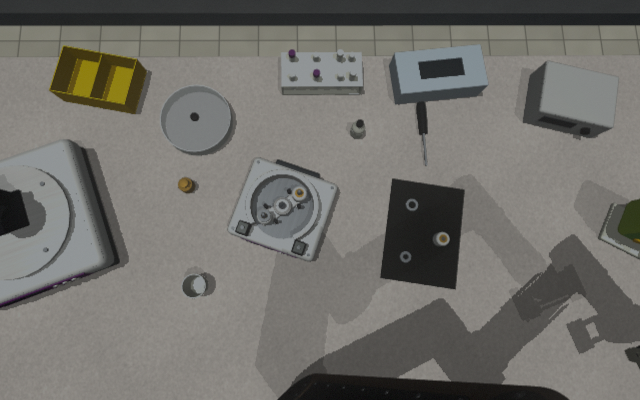

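View pics/s.png

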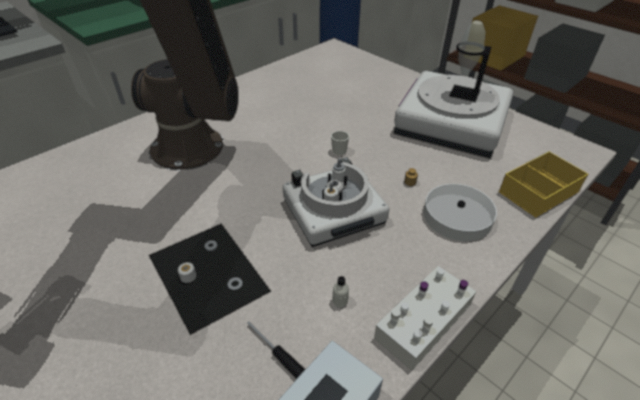

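The top view shows two rings on the mat at (412,205) and (406,257), the spare roller at (442,239), and the rotor at (282,206) with rollers at (299,194) and (265,216). I'll enlarge these areas to tell the nut from the washer and the bare pin from its twin.

```bash
cat > h.py <<'E'
import numpy as np
from plant import r
def ray(P,uv,z):
    R=np.array(P["R"]);t=np.array(P["t"]);c=-R.T@t
    d=R.T@np.array([(uv[0]-P["cx"])/P["fx"],(uv[1]-P["cy"])/P["fy"],1])
    return c+d*(z-c[2])/d[2]
def proj(P,X):
    c=np.array(P["R"])@X+P["t"];return np.array([P["fx"]*c[0]/c[2]+P["cx"],P["fy"]*c[1]/c[2]+P["cy"]])
E
python3 - <<'E'
from h import *
import cv2
b=cv2.imread("pics/t.png");a=cv2.imread("pics/s.png")
z=lambda im,x,y,w,h:cv2.resize(im[y:y+h,x:x+w],(400,300),interpolation=cv2.INTER_CUBIC)
cv2.imwrite("pics/z.png",np.vstack([np.hstack([z(b,230,160,100,75),z(b,380,195,100,75)]),np.hstack([z(a,290,150,80,60),z(a,160,225,100,75)])]))
P=r.camera_params("top")
for uv,zz in[((412,205),.009),((406,257),.009),((282,206),.12),((299,194),.148),((265,216),.148),((442,239),.037)]:print(uv,np.round(ray(P,uv,zz),4))
E
```

```text
(412, 205) [ 0.5597 -0.2176  0.009 ]
(406, 257) [ 0.422  -0.1936  0.009 ]
(282, 206) [0.5452 0.1254 0.12  ]
(299, 194) [0.5686 0.0844 0.148 ]
(265, 216) [0.5182 0.1633 0.148 ]
(442, 239) [ 0.4657 -0.2828  0.037 ]
```

View pics/z.png

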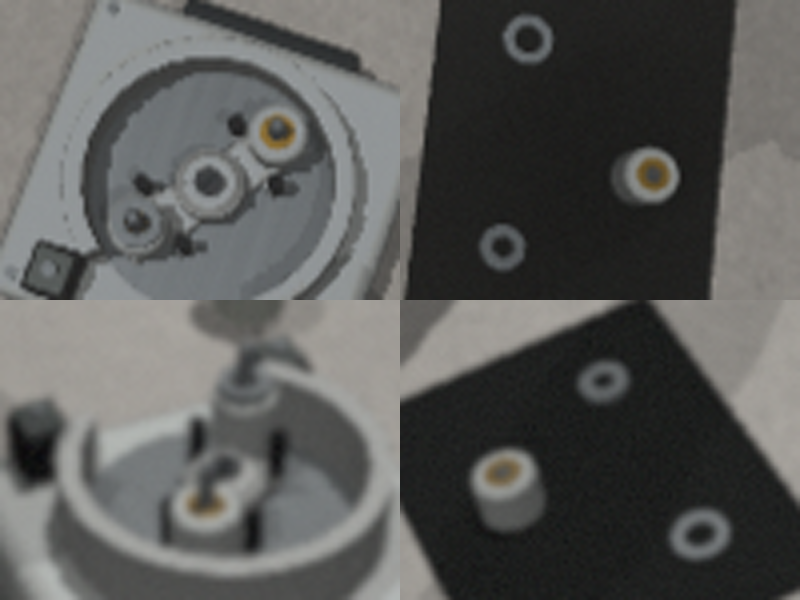

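The bare pin is the upper right one, near (299,193), with its bronze bush showing. The ring with the smaller outline, at (406,257), is probably the nut. I'll move above it and check from close up.

```bash
python3 -m pendant '[[[-0.033,0.035,0.01,0,0,0,1],[-0.066,0.07,0.02,0,0,0,1],[-0.099,0.105,0.03,0,0,0,1],[-0.132,0.14,0.04,0,0,0,1],[-0.165,0.174,0.05,0,0,0,1]]]' >/dev/null
python3 -m pendant '[[[-0.033,0.035,0.01,0,0,0,0.2],[-0.066,0.07,0.02,0,0,0,0.2],[-0.099,0.105,0.03,0,0,0,0.2],[-0.132,0.14,0.04,0,0,0,0.2],[-0.165,0.174,0.05,0,0,0,0.2]]]' >/dev/null
python3 -m pendant '[[[0,0,0,0,0,0,0.2],[0,0,0,0,0,0,0.2],[0,0,0,0,0,0,0.2]]]'
cat > w.py <<'E'
import sys,cv2
from h import *
s=r.get_state();P=r.camera_params("wrist");a=r.capture("wrist")
n=sys.argv[1];cv2.imwrite(f"pics/{n}.png",a[:,:,::-1]);np.savez(n,R=P["R"],t=P["t"],fx=P["fx"],fy=P["fy"],cx=P["cx"],cy=P["cy"],tcp=s["tcp_pos"],rot=s["eef_rot"])
print(s["tcp_pos"],s["eef_rot"],s["contact_force"])
E
python3 w.py w1
```

```text
time_s: 1.4
tcp_pos: [0.4217, -0.1949, 0.3047]
eef_rot: [180.0, -0.0, -160.0]
contact_force: [-0.7, -0.8, -0.3]
gripper_width: 0.0525
gripper_force: 0.0
[ 0.42167295 -0.19485536  0.30467877] [ 1.79996665e+02 -1.51076064e-02 -1.60020273e+02] [-0.69997633 -0.82348505 -0.32770644]
```

View pics/w1.png

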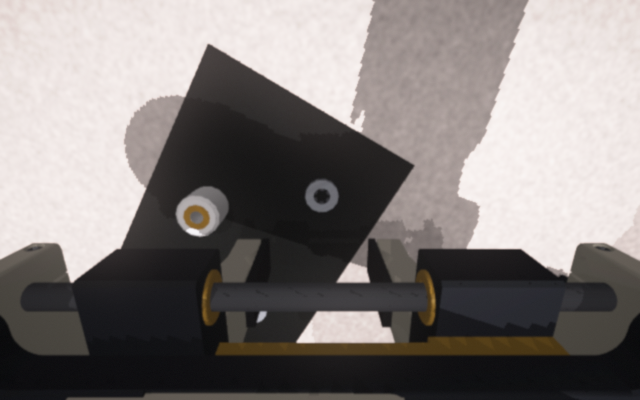

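The ring at (322,196) in the wrist view shows spring teeth, so it is the nut. Next I compute its offset in the tool frame.

```bash
cat > m.py <<'E'
import sys,cv2
from h import *
from scipy.spatial.transform import Rotation as Ro
n,u,v,z=sys.argv[1],*map(float,sys.argv[2:5]);P=dict(np.load(n+".npz"))
if len(sys.argv)>5:
    g=cv2.cvtColor(cv2.imread(f"pics/{n}.png"),6);h=int(sys.argv[5]);x0,y0=int(u)-h,int(v)-h
    c=g[y0:y0+2*h,x0:x0+2*h];k,m=cv2.threshold(c,0,255,8)
    C=max(cv2.findContours(m,0,2)[0],key=cv2.contourArea);e=cv2.fitEllipse(C);print(k,e);u,v=e[0][0]+x0,e[0][1]+y0
X=ray(P,(u,v),z);print((u,v),X,"tool:",Ro.from_euler("xyz",P["rot"],degrees=True).inv().apply(X-P["tcp"]))
E
python3 m.py w1 322 196 0.009 28; python3 - <<'E'
from h import *
b=r.get_state();print(r.tips_ahead)
P=r.camera_params("top");print(ray(P,(299,193),.148))
E
```

```text
63.0 ((27.397340774536133, 27.438634872436523), (31.966508865356445, 32.69614791870117), 72.7965316772461)
(321.39734077453613, 195.43863487243652) [ 0.42344013 -0.19089953  0.009     ] tool: [-0.00309044  0.0030967   0.29567815]
0.1781
[0.57100183 0.08441195 0.148     ]
```

```bash
python3 -m pendant '[[[-0.003,0.003,0.045,0,0,0,0.2],[-0.003,0.003,0.085,0,0,0,0.2],[-0.003,0.003,0.1,0,0,0,0.2],[-0.003,0.003,0.1,0,0,0,0.2],[-0.003,0.003,0.1,0,0,0,0.2]]]' 
python3 w.py w2; python3 m.py w2 322 235 0.009 45
```

```text
time_s: 1.95
tcp_pos: [0.4236, -0.1916, 0.2051]
eef_rot: [-180.0, -0.0, -160.1]
contact_force: [0.8, -0.2, 0.5]
gripper_width: 0.0529
gripper_force: 0.0
[ 0.42363335 -0.19163487  0.20506338] [-1.79992238e+02 -1.66158930e-02 -1.60109879e+02] [ 0.8218881  -0.18157672  0.48649714]
59.0 ((42.09794235229492, 48.63163757324219), (47.56342315673828, 48.81977844238281), 89.617919921875)
(319.0979423522949, 238.6316375732422) [ 0.4228126  -0.19116978  0.009     ] tool: [0.00055669 0.00074314 0.19606345]
```

View pics/w2.png

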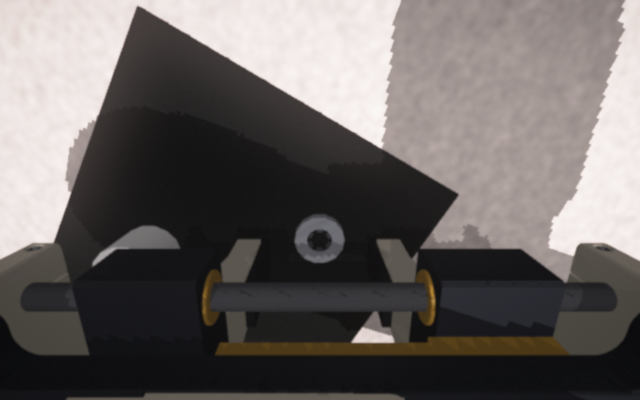

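The nut is centred between the fingers at (319,239). I'll go down so the tips stop about 2 mm above the mat, then grip.

```bash
python3 -m pendant '[[[0.0005,0.0005,0.01,0,0,0,0.2],[0.0005,0.0005,0.022,0,0,0,0.2],[0.0005,0.0005,0.022,0,0,0,0.2],[0.0005,0.0005,0.022,0,0,0,-0.5],[0.0005,0.0005,0.022,0,0,0,-0.5]]]' 30
python3 -m pendant '[[[0,0,0,0,0,0,-1],[0,0,0,0,0,0,-1],[0,0,0,0,0,0,-1],[0,0,0,0,0,0,-1],[0,0,0,0,0,0,-1]]]'
```

```text
time_s: 2.5
tcp_pos: [0.4233, -0.1904, 0.1832]
eef_rot: [-180.0, 0.1, -160.0]
contact_force: [0.3, 0.1, -0.3]
gripper_width: 0.0419
gripper_force: 0.0
time_s: 3.0
tcp_pos: [0.4233, -0.1904, 0.183]
eef_rot: [-180.0, 0.0, -160.0]
contact_force: [-0.6, 0.3, 6.4]
gripper_width: 0.0277
gripper_force: 30.0
```

```bash
python3 -m pendant '[[[0,0,-0.01,0,0,0,-1],[0,0,-0.04,0,0,0,-1],[0,0,-0.08,0,0,0,-1],[0,0,-0.08,0,0,0,-1],[0,0,-0.08,0,0,0,-1]]]'
python3 w.py w3; python3 -c "
import cv2;cv2.imwrite('pics/w3c.png',cv2.resize(cv2.imread('pics/w3.png')[200:400,200:440],None,fx=3,fy=3))"
```

```text
time_s: 3.5
tcp_pos: [0.4231, -0.1904, 0.2641]
eef_rot: [-180.0, 0.2, -160.0]
contact_force: [0.0, -0.6, -1.4]
gripper_width: 0.0279
gripper_force: 30.0
[ 0.42305536 -0.19037223  0.26405419] [-1.79952244e+02  1.58209710e-01 -1.60026393e+02] [ 0.03767381 -0.5748281  -1.35454511]
```

View pics/w3c.png

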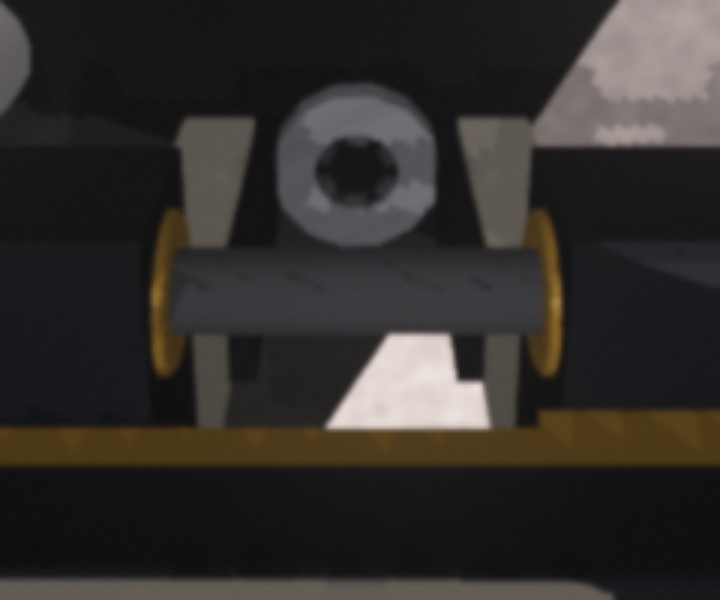

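The nut is up and held level, with its hole centre near (319,257) in the full image. I'll carry it to a hover above the bare pin.

```bash
python3 m.py w3 319 257.3 0.090
python3 -m pendant '[[[0,0,-0.045,0,0,0,-1],[-0.01,0.009,-0.09,0,0,0,-1],[-0.035,0.03,-0.12,0,0,0,-1],[-0.07,0.062,-0.122,0,0,0,-1],[-0.107,0.095,-0.122,0,0,0,-1]]]' >/dev/null
python3 -m pendant '[[[-0.036,0.032,0,0,0,0,-1],[-0.072,0.064,0,0,0,0,-1],[-0.108,0.096,0,0,0,0,-1],[-0.126,0.113,0,0,0,0,-1],[-0.126,0.113,0,0,0,0,-1]]]' >/dev/null
python3 -m pendant '[[[0,0,0,0,0,0,-1],[0,0,0,0,0,0,-1]]]'
python3 w.py w4;  python3 -c "
import cv2;cv2.imwrite('pics/w4c.png',cv2.resize(cv2.imread('pics/w4.png')[120:320,200:440],None,fx=3,fy=3))"
```

```text
(319.0, 257.3) [ 0.42345478 -0.18967938  0.09      ] tool: [-1.31449928e-04  6.59814927e-04  1.74054730e-01]
time_s: 4.75
tcp_pos: [0.5704, 0.084, 0.384]
eef_rot: [-180.0, -0.1, -160.0]
contact_force: [-0.4, 0.8, -0.9]
gripper_width: 0.0276
gripper_force: 30.0
[0.57039228 0.08396016 0.38397378] [-1.79994710e+02 -9.88151771e-02 -1.60049206e+02] [-0.39168072  0.76018193 -0.90486449]
```

View pics/w4c.png

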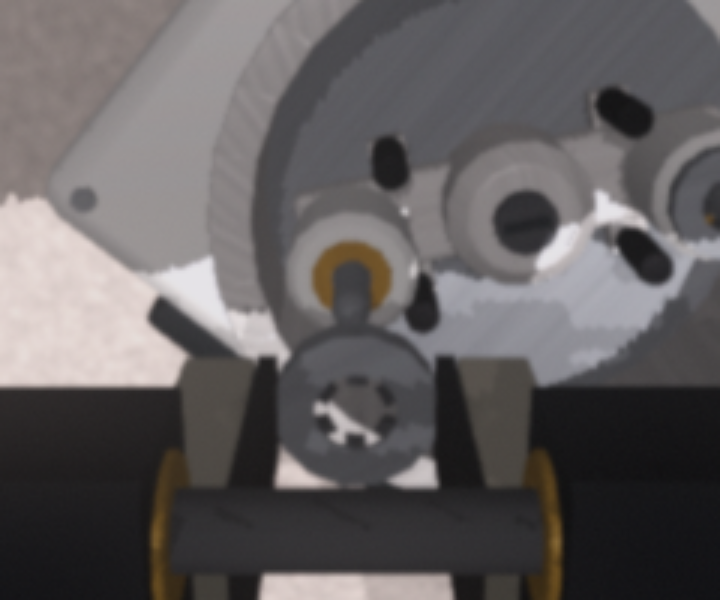

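The nut stays level in the grip, with its hole at about (318,257). The nut's rim at crop row 330 hides part of the pin tip, so I'll rise 40 mm to see it clearly.

```bash

python3 -m pendant '[[[0,0,-0.04,0,0,0,-1],[0,0,-0.04,0,0,0,-1],[0,0,-0.04,0,0,0,-1],[0,0,-0.04,0,0,0,-1]]]'
python3 w.py w5;  python3 -c "
import cv2;cv2.imwrite('pics/w5c.png',cv2.resize(cv2.imread('pics/w5.png')[170:290,240:400],None,fx=5,fy=5,interpolation=2))"; python3 - <<'E'
import sys;sys.argv=[]
from h import *
P=dict(np.load("w5.npz"));print(proj(P,np.array([.5704,.084,.148])))
E
```

```text
time_s: 5.2
tcp_pos: [0.5704, 0.0839, 0.4244]
eef_rot: [180.0, -0.0, -160.1]
contact_force: [-0.9, -0.4, -1.1]
gripper_width: 0.0276
gripper_force: 30.0
[0.57039337 0.08393223 0.4244232 ] [ 1.79979248e+02 -1.34017583e-02 -1.60078641e+02] [-0.88715679 -0.35690355 -1.13557125]
[317.86106759 198.80263536]
```

View pics/w5c.png

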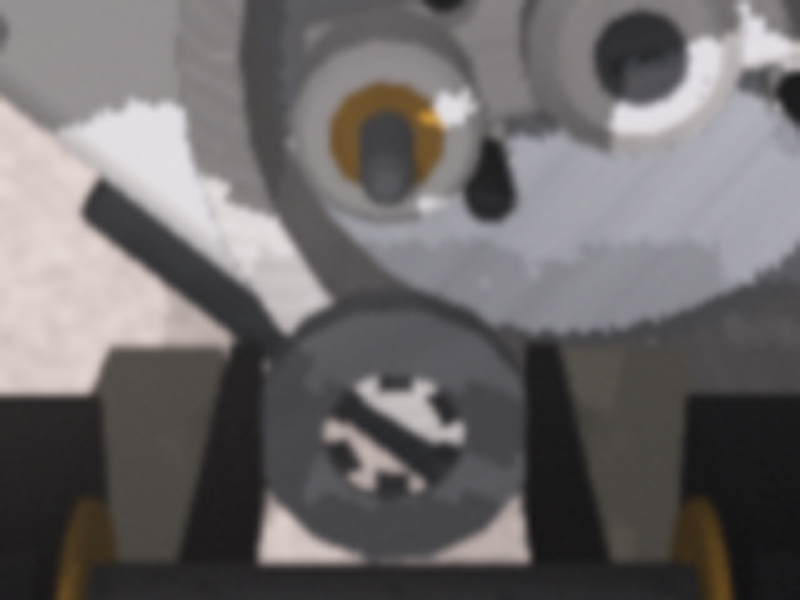

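```bash
for a in "317.2 206.2 .148" "317.6 196.2 .130" "317.6 196.2 .120" "318.9 257.2 .250"; do python3 m.py w5 $a; done; python3 - <<'E'
from h import *
import cv2
for n,f in(("top","t"),("scene","s")):
    P=r.camera_params(n)
    for X in([.5704,.084,.148],[.5645,.0826,.148]):print(n,proj(P,np.array(X)))
a=cv2.imread("pics/t.png");b=cv2.imread("pics/s.png")
z=lambda i,x,y:cv2.resize(i[y:y+30,x:x+40],(400,300),interpolation=0)
cv2.imwrite("pics/z2.png",np.hstack([z(a,280,180),z(b,315,170)]))
E
```

```text
(317.2, 206.2) [0.57671887 0.08569267 0.148     ] tool: [-0.00661147 -0.00060031  0.27642146]
(317.6, 196.2) [0.57359081 0.08489378 0.13      ] tool: [-3.40260161e-03 -2.92097434e-04  2.94422324e-01]
(317.6, 196.2) [0.576509   0.08593235 0.12      ] tool: [-0.00650238 -0.00031361  0.30442159]
(318.9, 257.2) [0.57031723 0.08462615 0.25      ] tool: [-0.00020565  0.00061516  0.17442339]
top [299.1800475  193.25168069]
top [299.81325122 195.73637819]
scene [328.07086189 180.7435405 ]
scene [325.98464074 179.90047635]
```

View pics/z2.png

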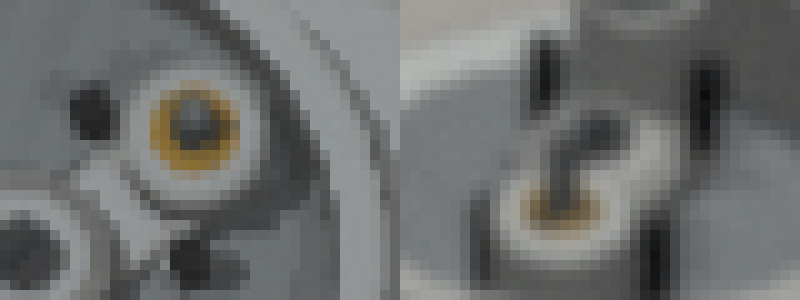

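The wrist and top views agree: the pin tip, at (317,206) in the wrist image and about (299,190.5) in the top image, is at x=0.5767, y=0.0857. I'll shift tool x by -6.4 mm and tool y by -1.2 mm, then descend while watching the force.

```bash

python3 -m pendant '[[[-0.0064,-0.0012,0.02,0,0,0,-1],[-0.0064,-0.0012,0.06,0,0,0,-1],[-0.0064,-0.0012,0.085,0,0,0,-1],[-0.0064,-0.0012,0.085,0,0,0,-1],[-0.0064,-0.0012,0.085,0,0,0,-1]]]' 40
python3 w.py w6
python3 -m pendant '[[[0,0,0.004,0,0,0,-1],[0,0,0.008,0,0,0,-1],[0,0,0.012,0,0,0,-1],[0,0,0.012,0,0,0,-1]]]'
python3 w.py w7
python3 -c "
import cv2,numpy as np;cv2.imwrite('pics/w7c.png',np.hstack([cv2.resize(cv2.imread(f'pics/w{i}.png')[200:320,260:380],None,fx=3.3,fy=3.3,interpolation=2) for i in (6,7)]))"
```

```text
time_s: 5.75
tcp_pos: [0.5775, 0.0857, 0.3397]
eef_rot: [-180.0, -0.1, -160.0]
contact_force: [1.0, 0.4, 0.4]
gripper_width: 0.027
gripper_force: 40.0
[0.57751907 0.08567808 0.33971077] [-1.79961735e+02 -6.90710600e-02 -1.60007782e+02] [0.96316142 0.39979252 0.44270215]
time_s: 6.2
tcp_pos: [0.5771, 0.0857, 0.3273]
eef_rot: [180.0, -0.0, -160.0]
contact_force: [-1.2, -0.3, -1.5]
gripper_width: 0.0268
gripper_force: 40.0
[0.57710667 0.08574465 0.32732583] [ 1.79995596e+02 -2.80632742e-02 -1.60018653e+02] [-1.1588299  -0.3248617  -1.50890748]
```

View pics/w7c.png

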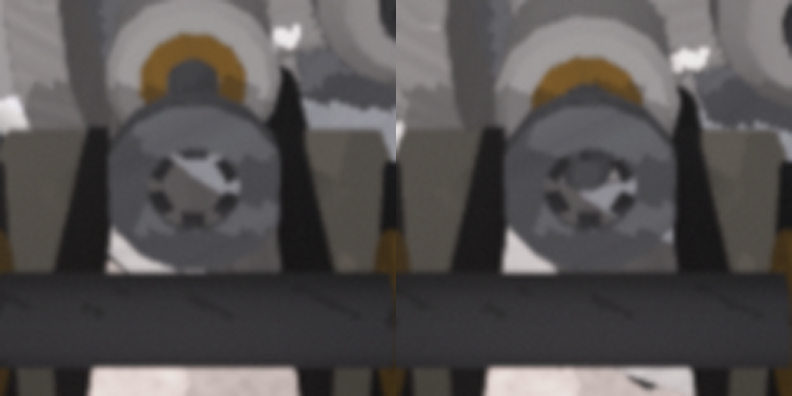

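In the right-hand picture the pin tip shows inside the nut's hole, 5 px above the hole centre. That matches the tip lying about 6 mm under the top face, and sideways it is centred. I'll keep descending.

```bash

for i in 1; do python3 -m pendant '[[[0,0,0.002,0,0,0,-1],[0,0,0.004,0,0,0,-1],[0,0,0.004,0,0,0,-1]]]'; done
python3 -m pendant '[[[0,0,0.001,0,0,0,-1],[0,0,0.002,0,0,0,-1],[0,0,0.002,0,0,0,-1]]]'
python3 -m pendant '[[[0,0,0.001,0,0,0,-1],[0,0,0.001,0,0,0,-1]]]'
```

```text
time_s: 6.55
tcp_pos: [0.5773, 0.0858, 0.3234]
eef_rot: [-180.0, -0.0, -160.0]
contact_force: [-0.7, -0.7, -0.3]
gripper_width: 0.027
gripper_force: 40.0
time_s: 6.85
tcp_pos: [0.5773, 0.0857, 0.3216]
eef_rot: [-180.0, -0.0, -160.0]
contact_force: [0.2, -0.9, -0.7]
gripper_width: 0.0273
gripper_force: 40.0
time_s: 7.05
tcp_pos: [0.5774, 0.0857, 0.3207]
eef_rot: [-180.0, 0.0, -160.0]
contact_force: [-0.6, -0.6, 0.3]
gripper_width: 0.0271
gripper_force: 40.0
```

```bash

for i in 1 2 ; do python3 -m pendant '[[[0,0,0.001,0,0,0,-1],[0,0,0.001,0,0,0,-1]]]' | egrep 'tcp|contact|width'; python3 -m pendant '[[[0,0,0.001,0,0,0,-1],[0,0,0.001,0,0,0,-1]]]'| egrep 'tcp|contact|width'; done
```

```text
tcp_pos: [0.5773, 0.0858, 0.3195]
contact_force: [0.9, -0.3, -1.5]
gripper_width: 0.0271
tcp_pos: [0.5772, 0.0858, 0.3183]
contact_force: [0.5, -0.3, -0.3]
gripper_width: 0.0274
tcp_pos: [0.5773, 0.0858, 0.3178]
contact_force: [-1.4, -0.2, 1.5]
gripper_width: 0.0271
tcp_pos: [0.5773, 0.0858, 0.3173]
contact_force: [-2.8, -1.0, 5.3]
gripper_width: 0.0272
```

```bash

for i in 1 2 3 ; do python3 -m pendant '[[[0,0,0.001,0,0,0,-1],[0,0,0.001,0,0,0,-1],[0,0,0.001,0,0,0,-1]]]' | egrep 'tcp|contact|width';  done; python3 -c "
from plant import r;print(r.get_state()['moment'])"
```

```text
tcp_pos: [0.5773, 0.0858, 0.3164]
contact_force: [-3.4, -1.1, 6.6]
gripper_width: 0.0275
tcp_pos: [0.5773, 0.0858, 0.3155]
contact_force: [-2.5, -1.6, 5.9]
gripper_width: 0.0271
tcp_pos: [0.5773, 0.0858, 0.3145]
contact_force: [-2.6, -0.8, 7.6]
gripper_width: 0.0271
[-0.3854299   0.90665955  0.01856965]
```

The force has reached a plateau near 7 N while the nut slides, so the teeth have caught. I'll release, rise and look.

```bash

python3 -m pendant '[[[0,0,0,0,0,0,0.1],[0,0,0,0,0,0,0.1],[0,0,0,0,0,0,0.1],[0,0,-0.02,0,0,0,0.1],[0,0,-0.05,0,0,0,0.1]]]' >/dev/null
python3 -m pendant '[[[0,0,0,0,0,0,-0.6],[0,0,0,0,0,0,-0.6],[0,0,0,0,0,0,-0.6],[0,0,0,0,0,0,-0.6]]]'
python3 w.py w8
python3 -c "
import cv2,numpy as np;cv2.imwrite('pics/w8c.png',cv2.resize(cv2.imread(f'pics/w8.png')[180:320,230:410],None,fx=4,fy=4,interpolation=2))"
```

```text
time_s: 9.65
tcp_pos: [0.5771, 0.0857, 0.3626]
eef_rot: [180.0, -0.1, -160.0]
contact_force: [0.2, -0.1, -1.0]
gripper_width: 0.0223
gripper_force: 0.0
[0.57705601 0.08572194 0.36259921] [ 1.79999324e+02 -1.00158251e-01 -1.60024820e+02] [ 0.19146801 -0.09648457 -1.00585667]
```

View pics/w8c.png

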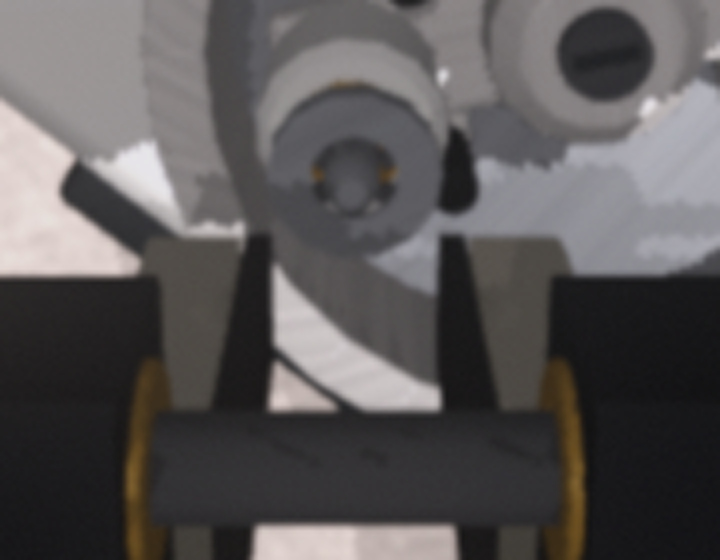

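The nut sits level on the pin, centred on the finger midline at crop column 353. I'll let the fingers narrow to about 18 mm, check the fore-aft centring, and then press.

```bash
python3 m.py w8 318.7 222 .143;
python3 -m pendant '[[[0,0,0.02,0,0,0,-0.59],[0,0,0.03,0,0,0,-0.59],[0,0,0.03,0,0,0,-0.59],[0,0,0.03,0,0,0,-0.59],[0,0,0.03,0,0,0,-0.59]]]' 60
```

```text
(318.7, 222.0) [0.57479707 0.08550535 0.143     ] tool: [0.00181315 0.00056553 0.21960272]
time_s: 10.2
tcp_pos: [0.5776, 0.0859, 0.3343]
eef_rot: [-180.0, 0.0, -160.0]
contact_force: [-0.1, 0.3, 1.4]
gripper_width: 0.0175
gripper_force: 0.0
```

```bash

python3 -m pendant '[[[0.001,0.0003,0,0,0,0,-0.59],[0.001,0.0003,0.004,0,0,0,-0.59],[0.001,0.0003,0.008,0,0,0,-0.59],[0.001,0.0003,0.01,0,0,0,-0.59],[0.001,0.0003,0.01,0,0,0,-0.59]]]'
for i in 1 2 3 4; do python3 -m pendant '[[[0,0,0.001,0,0,0,-0.59],[0,0,0.002,0,0,0,-0.59],[0,0,0.002,0,0,0,-0.59]]]' | egrep 'tcp|contact|width';  done
```

```text
time_s: 10.7
tcp_pos: [0.5761, 0.0857, 0.3232]
eef_rot: [-180.0, -0.0, -160.0]
contact_force: [0.9, -0.4, 0.4]
gripper_width: 0.0182
gripper_force: 0.0
tcp_pos: [0.5763, 0.0857, 0.3216]
contact_force: [0.3, 1.0, -0.3]
gripper_width: 0.0183
tcp_pos: [0.5762, 0.0857, 0.3195]
contact_force: [-0.4, -0.1, 0.1]
gripper_width: 0.018
tcp_pos: [0.5764, 0.0858, 0.3184]
contact_force: [-2.1, -0.6, 5.6]
gripper_width: 0.0181
tcp_pos: [0.5764, 0.0857, 0.3166]
contact_force: [-2.1, 0.3, 7.2]
gripper_width: 0.0179
```

```bash

for i in 1 2 3; do python3 -m pendant '[[[0,0,0.0005,0,0,0,-0.59],[0,0,0.001,0,0,0,-0.59],[0,0,0.001,0,0,0,-0.59]]]' | egrep 'tcp|contact|width';  done
```

```text
tcp_pos: [0.5764, 0.0858, 0.3157]
contact_force: [-2.6, -0.3, 7.1]
gripper_width: 0.018
tcp_pos: [0.5763, 0.0857, 0.3147]
contact_force: [-2.2, -0.4, 7.2]
gripper_width: 0.0177
tcp_pos: [0.5764, 0.0857, 0.3137]
contact_force: [-3.1, -0.3, 7.0]
gripper_width: 0.0181
```

```bash

for i in 1 2 3 4; do python3 -m pendant '[[[0,0,0.0005,0,0,0,-0.59],[0,0,0.001,0,0,0,-0.59],[0,0,0.001,0,0,0,-0.59]]]' | egrep 'tcp|contact';  done
```

```text
tcp_pos: [0.5764, 0.0857, 0.3127]
contact_force: [-2.2, -0.1, 7.1]
tcp_pos: [0.5764, 0.0857, 0.3116]
contact_force: [-3.3, -0.5, 6.4]
tcp_pos: [0.5764, 0.0858, 0.3107]
contact_force: [-2.1, -0.6, 6.8]
tcp_pos: [0.5764, 0.0857, 0.3096]
contact_force: [-2.3, -0.2, 6.8]
```

```bash

for i in 1 2 3 4; do python3 -m pendant '[[[0,0,0.0005,0,0,0,-0.59],[0,0,0.001,0,0,0,-0.59],[0,0,0.001,0,0,0,-0.59]]]' | egrep 'tcp|contact';  done
```

```text
tcp_pos: [0.5764, 0.0857, 0.3086]
contact_force: [-1.5, -0.4, 6.9]
tcp_pos: [0.5764, 0.0857, 0.3077]
contact_force: [-2.8, 0.5, 7.2]
tcp_pos: [0.5764, 0.0857, 0.3066]
contact_force: [-2.6, -0.8, 6.1]
tcp_pos: [0.5764, 0.0857, 0.3056]
contact_force: [-2.5, -0.7, 6.5]
```

```bash

for i in 1 2 3; do python3 -m pendant '[[[0,0,0.0005,0,0,0,-0.59],[0,0,0.001,0,0,0,-0.59],[0,0,0.001,0,0,0,-0.59]]]' | egrep 'tcp|contact';  done
```

```text
tcp_pos: [0.5764, 0.0857, 0.3047]
contact_force: [-2.0, 0.1, 8.4]
tcp_pos: [0.5764, 0.0858, 0.3039]
contact_force: [-3.4, 0.4, 7.9]
tcp_pos: [0.5764, 0.0857, 0.303]
contact_force: [-3.5, -0.5, 9.5]
```

```bash

for i in 1 2 3 4; do python3 -m pendant '[[[0,0,0.0005,0,0,0,-0.59],[0,0,0.0005,0,0,0,-0.59]]]' | egrep 'tcp|contact';  done
```

```text
tcp_pos: [0.5764, 0.0857, 0.3025]
contact_force: [-3.8, -0.5, 10.2]
tcp_pos: [0.5764, 0.0857, 0.302]
contact_force: [-3.5, 1.2, 9.5]
tcp_pos: [0.5764, 0.0858, 0.3015]
contact_force: [-3.9, -0.9, 10.4]
tcp_pos: [0.5764, 0.0857, 0.3011]
contact_force: [-4.4, -0.2, 10.0]
```

```bash

for i in 1 2 3 4; do python3 -m pendant '[[[0,0,0.0005,0,0,0,-0.59],[0,0,0.0005,0,0,0,-0.59]]]' | egrep 'tcp|contact';  done
```

```text
tcp_pos: [0.5764, 0.0857, 0.3006]
contact_force: [-3.5, 0.3, 10.2]
tcp_pos: [0.5764, 0.0858, 0.3005]
contact_force: [-4.8, -0.1, 12.8]
tcp_pos: [0.5764, 0.0857, 0.3004]
contact_force: [-6.2, -0.7, 16.9]
tcp_pos: [0.5765, 0.0858, 0.3004]
contact_force: [-7.5, -0.2, 18.8]
```

The force now climbs steeply with no further travel, so this is the stop. One more firm half-millimetre or so, then I'll let go.

```bash

for i in 1 2; do python3 -m pendant '[[[0,0,0.0005,0,0,0,-0.59],[0,0,0.0005,0,0,0,-0.59],[0,0,0.0005,0,0,0,-0.59]]]' | egrep 'tcp|contact';  done
python3 -m pendant '[[[0,0,-0.003,0,0,0,-0.59],[0,0,-0.01,0,0,0,-0.59],[0,0,-0.03,0,0,0,-0.59],[0,0,-0.06,0,0,0,-0.59],[0,0,-0.06,0,0,0,-0.59]]]'
python3 w.py w9
python3 -c "
import cv2,numpy as np;cv2.imwrite('pics/w9c.png',cv2.resize(cv2.imread(f'pics/w9.png')[160:320,220:420],None,fx=3,fy=3,interpolation=2))"
```

```text
tcp_pos: [0.5765, 0.0858, 0.3003]
contact_force: [-8.4, -0.5, 22.9]
tcp_pos: [0.5765, 0.0857, 0.3002]
contact_force: [-9.8, 1.1, 26.0]
time_s: 18.8
tcp_pos: [0.5775, 0.0861, 0.3608]
eef_rot: [-180.0, 0.4, -160.0]
contact_force: [1.2, 0.6, 0.7]
gripper_width: 0.0179
gripper_force: 0.0
[0.5775074  0.08606055 0.36081535] [-179.97143752    0.3621654  -159.97337804] [1.19553625 0.56570103 0.7331221 ]
```

View pics/w9c.png

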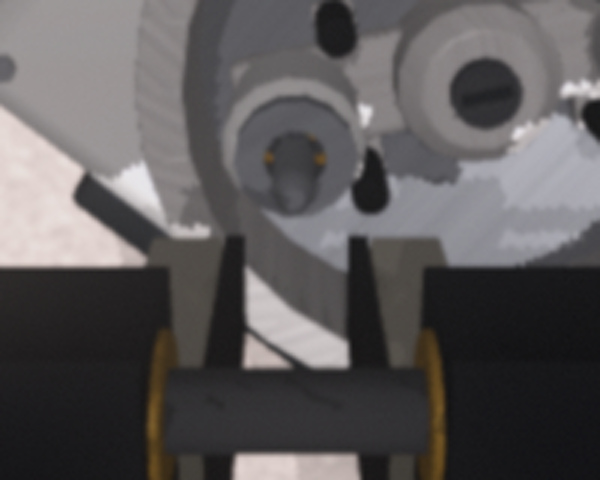

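The nut lies flat on the roller at crop (295,155), with the pin standing through it and the fingers clear. The stop came about 4 to 4.5 mm after first touching the roller, which matches its travel, so I'm handing in.

```bash
python3 -c "
from plant import r;print(r.close_job())"
```

```text
the job is handed in; nothing more can be done
None
```

The push nut is pressed home on the bare pin: I felt the roller's stop about 4 mm after touching it, pressed to about 26 N, let go, and handed the job in at about 19 s with no other object handled; the hand-in gave no verdict.

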